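# Close the stone case and press its label holder home

### The job

Close up and label the stone case: first swing the steel hasp on its front down until it lies flat over its staple, then take the label holder out of the slotted rest block and push it down, upright, behind the brass lip on the front of the case, against the springy bar in there, until it is fully home. Finish while still holding it pressed home, so that I can put in the fixing screw: do not let go. Leave the other things on the bench alone.

Things in the scene. Friction and masses are not known exactly. Their poses are not given: they have to be found in the camera images.
- case: Closed wooden box, 100 mm deep (x), 190 wide (y), 58 high, brass corner straps, fixed to the bench. Origin: centre of its underside; z up. Its front face looks to its own -x (towards the robot), at x = -50 mm. On the front, seen by the robot: hasp on the left half, brass label channel on the right half.
- channel_mouth (a point): Middle of the label channel's mouth, level with the straight lip's top, 36 mm above the bench; axes as the case. The channel is an upright slot between the case's front face and a brass lip: 6.5 mm deep (x), 64 mm clear in y between 4 mm cheeks. Behind it the case's face rises 22 mm higher. The top of the sprung bar in it is 12 mm below this point, 17 mm when fully pressed.
- lip_flare (a point): Middle of the upper edge of the brass lip. The lip is 72 mm wide, 3 mm thick, its foot 12 mm above the bench; its top leans outwards (away from the case) as a flare that guides the holder in. This edge is about 43 mm above the bench and 14 mm in front of the case's face. Axes as the case.
- bar (a joint): Sprung bar that forms the bottom of the label channel: 0 = up, 0.005 m = pressed down to its stop (its top then 19 mm above the bench). The spring resists with 2 N at first and 6 N at the stop, and lifts the label holder again if it is not held down.
- hasp (a joint): Steel hasp leaf on the front of the case, hinged about a level pin (along the case's y) near the top of the front: 0 = hanging straight down, flat over its staple (closed); 1.57 = standing straight out from the front. Stiff hinge: it stays where it is left and needs about 1 N at its end to move.
- hasp_hinge (a point): Middle of the hasp's hinge pin, 52 mm above the bench and 4 mm in front of the case's front face; fixed to the case; axes as the case. The leaf is 36 mm wide (y) and reaches 41 mm from the pin; its staple is a small wire loop that stands 13 mm out of the front face, 25 to 37 mm above the bench.
- hasp_lip (a point): Centre of the rolled lip at the free end of the hasp (7 mm thick roll, 36 mm wide), moving with the leaf. Closed, it lies 37.5 mm below the pin and 9 mm in front of it, so that it stands further out (17 mm from the front face) than the staple and can be pressed without touching that.
- holder_mid (a point): Centre of the label holder, 36 mm above its lower edge; x through its thickness, y along its width, z up. Steel plate 4 mm thick, 56 wide, 46 high, paper on both sides; on top a black grip 12 mm thick (x), 40 wide (y), 26 high (10 to 36 mm above this centre). About 60 g. Starts upright in the rest block, leaning slightly. Either side may face out. Fully home, this centre is 55 mm above the bench.
- holder: The same label holder; origin at the middle of its lower edge. The lower 5 mm of the plate is only 48 mm wide. Fully home behind the lip, the grip's underside is 7 mm above the top of the case.
- rest: Wooden slotted rest block, 44 mm (x) by 80 mm (y) by 30 mm high, fixed to the bench; origin at the centre of its underside. A groove 6 mm wide, open at both ends, runs along its y in the middle; the groove's floor is 8 mm above its underside. It stands on the wooden part of the bench top, which is 3 mm higher (z = 3 mm) than the black board (z = 0) under the case.
- loupe: Black eyeglass loupe, a small round cup 30 mm across and 31 mm high, standing on the bench; a bystander. Origin at the centre of its underside.
- doming_block: Doming block, a 42 mm cube with round hollows, standing on the bench; a bystander. Origin at the centre of its underside.
- flux_dish: Shallow white dish, 62 mm across, 16 mm high, standing on the bench; a bystander. Origin at the centre of its underside.
There are look-alikes about, which are no part of the job. Leave any turquoise look-alike of the holder alone.

How it is judged:
On the way, in this order (a step that is already met when the one before it is completed fails the run):
1. the hasp is swung down flat over its staple (value of joint hasp below 0.1 rad), for 0.2 s.
2. the label holder is lifted out of the rest block's groove (height (world z) of holder_mid above 0.075 m), for 0.1 s.
At the end, for the whole second after the job is handed in: Hasp closed within 0.1 rad; holder upright within 0.12 rad behind the lip, within 4 mm of the channel's middle plane and 8 mm sideways, centre 52 to 56.5 mm high, sprung bar pressed down at least 4 of 5 mm, fingers bearing on the holder with over 2 N, holder still (value of joint hasp below 0.1 rad and value of joint bar above 0.004 m and angle between holder_mid's own z axis and vertical below 0.12 rad and z of holder_mid in the frame of case between 0.052 and 0.0565 m and x of holder_mid in the frame of channel_mouth between -0.004 and 0.004 m and y of holder_mid in the frame of channel_mouth between -0.008 and 0.008 m and contact force between the fingers and holder above 2 N and linear speed of holder below 0.02 m/s); the arm keeps its last pose, push and grip.
It fails at once if a bystander (loupe, doming block, dish) is moved more than 20 mm (distance of any of loupe, doming_block, flux_dish from where it was at the start of the episode above 0.02 m).
It also fails if it takes over 45 s, if anything falls off the work surface, if the arm or the gripper's body presses on something with over 40 N, if the wrist force passes 120 N, or if a joint passes its speed limit or range.

### The arm

A 6-joint arm with a two-finger parallel gripper is mounted at the origin on a cart in front of the work surface, level with it; the furniture and walls round the work are solid. World frame = base frame: x ahead of the robot, y to its left, z up, the work surface at z = 0. Lengths are in m, angles in rad, forces in N, time in s.
With the tool pointing down it reaches from about 0.375 to 0.975 m from the base axis. Payload 3.8 kg.
Tool frame: the origin (TCP) lies between the finger pads; the fingertips stand 17 mm ahead of it and the grasp point (between the pads) lies 2 mm behind it; z points along the fingers, y is the line along which they close (so a half turn about z gives the same grasp; the last joint's range is limited). The gripper opens to 85 mm and grips with 20 to 120 N. Pads are 22 mm wide; open, the fingers measure 114 mm over their backs; the gripper's body (76 mm by 85 mm) begins 54 mm behind the grasp point. The pads swing forward as they close: fully open they stand 13 mm farther back than shut.
Start: joints at [-1.233, 0.264, 1.604, -0, 1.274, -0.037], TCP at [0.247, -0.628, 0.248] pointing down, gripper open.
Joint ranges: [-2.63, 2.63], [-0.94, 2.18], [0.31, 2.57], [-1.31, 4.45], [0, 2.66], [-2.55, 2.55]. Speed limits (rad/s): [2.57, 2.57, 3.14, 3.14, 3.14, 3.14].

### API

Orientations are given as a rotation vector (axis times angle).
In Python, from workcell import bot gives the robot as it stands.
- The arm moves only by the tool play_rows, never from a script. Its argument "steps" is one flat list of numbers, 4 for each row, row after row: the shift along the tool's x, y, z in m, then the turn about the tool's z in rad. A call has 1 to 10 rows; each row is the pose to reach, as a shift and turn from the pose commanded when the call began, along the tool's axes at that moment; what a row does not reach only later rows make up. A row lasts 1/8 s, in which the tool goes at most 62.5 mm and 10.7 degrees, less where a joint would pass 70% of its speed; a pose out of reach is approached as far as the arm can. A call with a gripper value outside its range is refused whole. "jaw" is the closure in counts, from 0 (fully open) to 255 (shut), set as the call begins (left out, the last holds). The fingers move at their own pace and stop on an object; "grip_force" is the grip in N (left out, the last holds). Time passes only in rows, so rows that repeat a pose let the fingers close. It gives the time, the measured TCP pose, the force, the opening and the grip force at its end, in the units of the state.
- bot.read_state(): the state, without advancing time (a new reading comes with each control period).
- bot.read_camera(name): name is "side" or "top" or "wrist"; returns a dict with "pixels" (400x640x3 uint8, blue, green, red), "mtx" (3x3 intrinsics, pixels), "dist" ([k1, k2, p1, p2, k3] as OpenCV has them; the pictures are not rectified), "R" (3x3) and "t" (3): a world point X has camera coordinates R X + t. Camera axes: x right, y down, z forward; pixel columns grow to the right and rows downward; lengths in m; the calibration is good to about 2 mm. A picture is of the moment at which its call begins. There is no depth.
- bot.finish_job(): hands the job in; it is judged then, once.
The state is a dict: "time": time; "q": joint angles; "joint_vel": joint speeds; "joint_torque": joint torques, N m; "tool_pos": TCP position; "tcp_rot": TCP orientation; "wrist_force": force on the tool from outside, world axes, zero at the start; "torque": the same for the moment, N m; "width": opening from 0.0 (shut) to 1.0 (fully open); "grip_force": force on a finger pad.
Only numpy, scipy, OpenCV 4.12 (cv2) and the standard library are available. Lean on these libraries where they do the work, as an engineer would, in place of code of your own. Each camera call takes 0.05 s, during which the arm holds its last target. There are 200 camera calls.

## Working session

There is one attempt and no reset: what is moved stays moved. The work goes in short steps, Python scripts to look and compute and a tool call to move; the robot and the scene stay as the last step left them, time stands still between calls to the robot, and variables do not carry over. Pictures are saved under pics/ and viewed, at most 10 in all, crops included, and the job is handed in when it is done.

Besides the shell and the picture viewer there is one more tool, called after "Emit:" by a JSON object that holds its "op" and its "data", one argument or row to a line. play_rows: Moves the arm, as the interface text tells. Its arguments: {"type":"object","properties":{"steps":{"type":"array"},"jaw":{"type":"number"},"grip_force":{"type":"number"}},"required":["steps"]}

```bash
mkdir -p pics; cat > h.py <<'E'
import numpy as np, cv2
from workcell import bot
from scipy.spatial.transform import Rotation as Ro
def cam(n):
    c=bot.read_camera(n); c={k:(np.array(v) if k!='pixels' else np.array(v,np.uint8)) for k,v in c.items()}
    return c
def ray(c,uv):
    p=cv2.undistortPoints(np.array([[uv]],float),c['mtx'],c['dist'])[0,0]
    d=c['R'].T@np.array([p[0],p[1],1.]); o=-c['R'].T@c['t']
    return o,d/np.linalg.norm(d)
def onz(c,uv,z):
    o,d=ray(c,uv); return o+d*(z-o[2])/d[2]
def tri(c1,u1,c2,u2):
    o1,d1=ray(c1,u1);o2,d2=ray(c2,u2)
    s=np.linalg.lstsq(np.c_[d1,-d2],o2-o1,rcond=None)[0]
    a=o1+d1*s[0];b=o2+d2*s[1]; return (a+b)/2,np.linalg.norm(a-b)
def proj(c,X):
    return cv2.projectPoints(np.array(X,float).reshape(-1,3),cv2.Rodrigues(c['R'])[0],c['t'],c['mtx'],c['dist'])[0][:,0]
E
python3 - <<'E'
from h import *
a=cam('top');b=cam('side')
import pickle; pickle.dump((a,b),open('c0.pkl','wb'))
cv2.imwrite('pics/top0.png',a['pixels']);cv2.imwrite('pics/side0.png',b['pixels'])
for c in(a,b): print((-c['R'].T@c['t']).round(3),c['R'][2].round(2),c['mtx'][0,0])
s=bot.read_state();print(s)
E
```

```text
[ 0.505 -0.265  0.915] [ 0.07  0.01 -1.  ] 405.2237110914552
[ 0.356 -1.039  0.632] [ 0.21  0.8  -0.56] 453.50323910830986
{'time': 0.1, 'q': array([-1.23290396e+00,  2.64697351e-01,  1.60523794e+00,  1.29332626e-05,
        1.27371433e+00, -3.68879241e-02]), 'joint_vel': array([-0.00153331, -0.00092659, -0.0041179 , -0.00083059, -0.00120801,
       -0.00025946]), 'joint_torque': array([ 1.41748929e-03, -5.16706252e+01, -3.68589807e+01,  9.72699894e-06,
        6.34247568e-03,  2.59180888e-05]), 'tool_pos': array([ 0.24689683, -0.6275489 ,  0.24707306]), 'tcp_rot': array([-3.08459640e+00, -5.84879080e-01,  4.64947856e-04]), 'wrist_force': array([-0.23019625,  0.24013222,  1.15059634]), 'torque': array([0.02382271, 0.04485787, 0.03241574]), 'grip_force': 0.0, 'width': 1.0043584314066936}
```

View pics/top0.png

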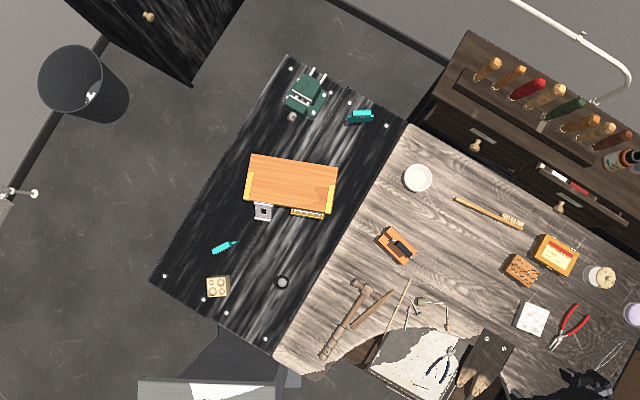

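View pics/side0.png

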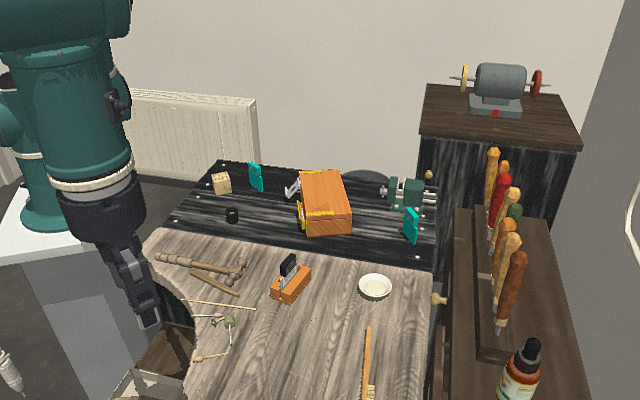

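Candidates for the holder: the black-gripped plate in the orange rest block at top (398,246) / side (288,265), and turquoise look-alikes at top (360,117) and (224,247). I choose the one in the rest block. The hasp is at top (263,212), the channel at (307,212), the loupe at (282,282), the doming block at (217,287) and the dish at (417,178). One close crop will check this.

```bash
python3 - <<'E'
from h import *
import pickle
a,b=pickle.load(open('c0.pkl','rb'))
A=cv2.resize(a['pixels'][140:285,235:425],None,fx=4,fy=4,interpolation=cv2.INTER_CUBIC)
B1=cv2.resize(b['pixels'][160:245,270:360],None,fx=4,fy=4,interpolation=cv2.INTER_CUBIC)
B2=cv2.resize(b['pixels'][235:320,255:345],None,fx=4,fy=4,interpolation=cv2.INTER_CUBIC)
cv2.imwrite('pics/a1.png',A);cv2.imwrite('pics/b1.png',np.hstack([B1,B2]))
def mask(c,lo,hi,box):
    h=cv2.cvtColor(c['pixels'],cv2.COLOR_BGR2HSV);m=cv2.inRange(h,lo,hi);n=0*m;x0,y0,x1,y1=box;n[y0:y1,x0:x1]=m[y0:y1,x0:x1];return n
for nm,bx,z in(('case',(235,140,350,215),.058),('rest',(370,220,425,270),.033)):
    m=mask(a,(5,90,60),(30,255,255),bx);m=cv2.morphologyEx(m,cv2.MORPH_OPEN,np.ones((3,3)))
    cn=max(cv2.findContours(m,0,1)[0],key=cv2.contourArea);q=cv2.boxPoints(cv2.minAreaRect(cn));print(nm,q.round(1).tolist())
    P=np.array([onz(a,u,z) for u in q]);print(P.round(4).tolist(),[np.linalg.norm(P[i]-P[i-1]).round(4) for i in range(4)])
E
```

```text
case [[242.0, 200.0], [249.8000030517578, 152.39999389648438], [338.70001220703125, 166.89999389648438], [330.8999938964844, 214.5]]
[[0.5621, -0.0893, 0.058], [0.6648, -0.1034, 0.058], [0.6349, -0.2944, 0.058], [0.5332, -0.2786, 0.058]] [np.float64(0.1916), np.float64(0.1037), np.float64(0.1933), np.float64(0.1029)]
rest [[375.6000061035156, 239.8000030517578], [389.8999938964844, 224.6999969482422], [417.29998779296875, 250.6999969482422], [402.8999938964844, 265.79998779296875]]
[[0.4802, -0.3765, 0.033], [0.5132, -0.4077, 0.033], [0.4573, -0.4675, 0.033], [0.4245, -0.4362, 0.033]] [np.float64(0.0816), np.float64(0.0454), np.float64(0.0818), np.float64(0.0454)]
```

View pics/a1.png

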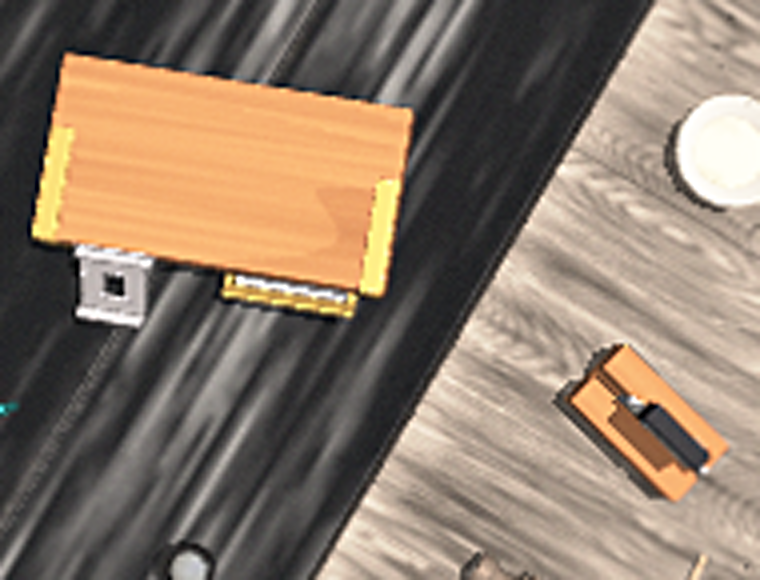

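View pics/b1.png

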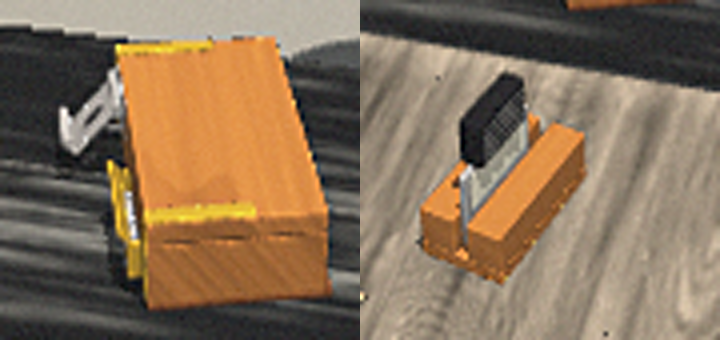

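```bash
python3 - <<'E'
from h import *
import pickle
a,b=pickle.load(open('c0.pkl','rb'))
yaw=-np.arctan2(.0289,.1893);C=np.array([.5988,-.1914]);R=np.array([[np.cos(yaw),-np.sin(yaw)],[np.sin(yaw),np.cos(yaw)]])
loc=lambda P:((P[:2]-C)@R*1000).round(1)
A=lambda x,y:(235+(x+.5)/4-.5,140+(y+.5)/4-.5)
B=lambda x,y:(270+(x+.5)/4-.5,160+(y+.5)/4-.5)
B2=lambda x,y:(255+(x-360+.5)/4-.5,235+(y+.5)/4-.5)
print('yaw',yaw)
for n,p,z in(('flareL',(222,296),.043),('flareR',(354,316),.043),('haspHL',(77,249),.054),('haspHR',(153,258),.054),('haspLL',(78,318),.035),('haspLR',(140,324),.035)):
    print(n,loc(onz(a,A(*p),z)))
for n,p,q in(('lipL?',(78,318),(62,110)),('lipR',(140,324),(75,152)),('fl L',(222,290),(110,165)),('corner R near',(383,293),(150,212)),('corner far R',(412,112),(328,208)),('far L',(63,55),(277,40))):
    X,e=tri(a,A(*p),b,B(*q));print(n,loc(X),X.round(4),e.round(4))
# grip
h=cv2.cvtColor(a['pixels'],cv2.COLOR_BGR2HSV);m=cv2.inRange(h,(0,0,0),(180,255,75));n=0*m;n[232:262,388:416]=m[232:262,388:416]
cn=max(cv2.findContours(n,0,1)[0],key=cv2.contourArea);q=cv2.boxPoints(cv2.minAreaRect(cn));P=np.array([onz(a,u,.083) for u in q]);print(q.tolist(),P.round(4).tolist(),P.mean(0),[np.linalg.norm(P[i]-P[i-1]).round(4) for i in range(4)])
for p,q in(((640,402),(517,78)),((700,464),(470,122))): print(tri(a,A(*p),b,B2(*q)))
for n,u,z in(('loupe',(282,282),.03),('dome',(217,287),.042),('dish',(417,178),.016)):print(n,onz(a,u,z).round(3))
E
```

```text
yaw -0.1514979412834625
flareL [-63.4  -9.5]
flareR [-62.6 -81.3]
haspHL [-51.5  70.3]
haspHR [-49.6  29.3]
haspLL [-87.8  66.8]
haspLR [-85.5  32.8]
lipL? [-86.1  67.7] [ 0.5239 -0.1114  0.0291] 0.0034
lipR [-82.3  34.7] [ 0.5227 -0.1447  0.0196] 0.0066
fl L [-60.4  -8.4] [ 0.5378 -0.1906  0.0378] 0.0006
corner R near [-47.1 -94.6] [ 0.538  -0.2778  0.0648] 0.0032
corner far R [ 50.1 -94.5] [ 0.634  -0.2924  0.0584] 0.0017
far L [52.3 96.6] [ 0.665  -0.1038  0.0514] 0.0025
[[393.00006103515625, 243.00003051757812], [397.00006103515625, 239.00003051757812], [412.00006103515625, 254.00003051757812], [408.00006103515625, 258.0000305175781]] [[0.4753, -0.406, 0.083], [0.4835, -0.4142, 0.083], [0.4531, -0.4451, 0.083], [0.4449, -0.4369, 0.083]] [ 0.464233   -0.42553201  0.083     ] [np.float64(0.0433), np.float64(0.0116), np.float64(0.0434), np.float64(0.0116)]
(array([ 0.48060452, -0.41082461,  0.07389232]), np.float64(0.0006896752392429716))
(array([ 0.45079351, -0.44097322,  0.08036102]), np.float64(0.0023821031509358493))
loupe [ 0.387 -0.175  0.03 ]
dome [ 0.375 -0.035  0.042]
dish [ 0.618 -0.472  0.016]
```

Emit:
{"op": "play_rows", "data": {
  "steps": [0.044, -0.036, 0.0, 0.05, 0.088, -0.072, 0, 0.1, 0.132, -0.108, 0, 0.16, 0.176, -0.144, 0, 0.21, 0.221, -0.18, 0, 0.26, 0.265, -0.217, 0.01, 0.31, 0.31, -0.253, 0.02, 0.37, 0.354, -0.289, 0.04, 0.42, 0.398, -0.325, 0.06, 0.47, 0.442, -0.361, 0.08, 0.525],
  "jaw": 255,
  "grip_force": 40
}}

```text
time: 1.35
tool_pos: [0.5267, -0.1286, 0.1675]
tcp_rot: [3.132, -0.238, -0.0]
wrist_force: [0.1, 0.1, -0.0]
width: 0.004
grip_force: 0.0
```

```bash
cat >> h.py <<'E'
def delta(X,yaw=None):
    "shift in tool axes to bring measured TCP to world X; turn to bring tool x to world yaw"
    s=bot.read_state();M=Ro.from_rotvec(s['tcp_rot']).as_matrix();y=np.arctan2(M[1,0],M[0,0])
    print('t',s['time'],'tcp',s['tool_pos'].round(4),'yaw',y.round(3),'F',s['wrist_force'].round(1),'w',round(s['width'],3))
    print('shift',(M.T@(np.array(X)-s['tool_pos'])).round(4),'turn',None if yaw is None else round(-(yaw-y),3),'zax',M[:,2].round(3))
C=np.array([.5988,-.1914]);cy=-.1515
def cw(x,y,z): c,s=np.cos(cy),np.sin(cy);return np.array([C[0]+c*x-s*y,C[1]+s*x+c*y,z])
def wc(P): c,s=np.cos(cy),np.sin(cy);d=np.array(P)[:2]-C;return np.array([c*d[0]+s*d[1],-s*d[0]+c*d[1],P[2]])
E
python3 - <<'E'
from h import *
delta(cw(-.081,.050,.08),-.1515)
c=cam('wrist');cv2.imwrite('pics/w1.png',c['pixels'])
import pickle;pickle.dump(c,open('w1.pkl','wb'))
E
```

```text
t 1.35 tcp [ 0.5267 -0.1286  0.1675] yaw -0.152 F [ 0.1  0.1 -0. ] w 0.004
shift [-0.0002  0.0012  0.0875] turn -0.0 zax [-0. -0. -1.]
```

View pics/w1.png

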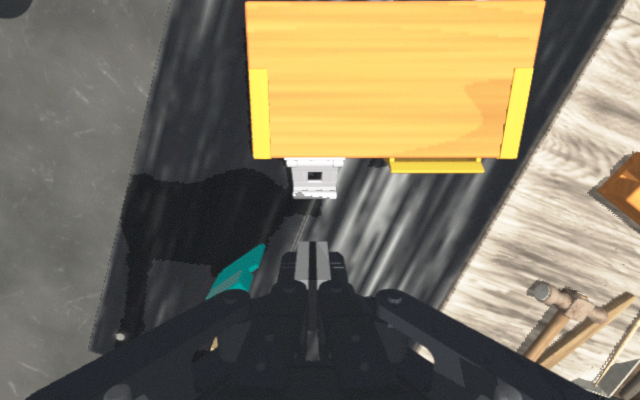

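Wrist view: the case's front edge is at row 157 (columns 252–520), the hasp at (315,180) and the lip at (436,165). The yaw matches; the fingers sit at (313,245), in line with the hasp. I'll check the numbers with this view.

```bash
python3 - <<'E'
from h import *
import pickle
c=pickle.load(open('w1.pkl','rb'))
for n,u,z in(('fL',(252.5,157.5),.058),('fR',(519,157.5),.058),('bL',(247,1),.058),('bR',(545,1),.058),('lipL',(389,171.5),.043),('lipR',(484,172.5),.043),('haspL',(292,197),.03),('haspR',(338,197),.03)):
    print(n,(wc(onz(c,u,z))*1000).round(1))
E
```

```text
fL [-48.7  93.4  58. ]
fR [-49.  -97.7  58. ]
bL [50.4 91.3 58. ]
bR [ 49.4 -95.2  58. ]
lipL [-62.4  -9.2  43. ]
lipR [-63.3 -82.5  43. ]
haspL [-86.9  67.3  30. ]
haspR [-86.9  28.8  30. ]
```

Emit:
{"op": "play_rows", "data": {
  "steps": [0, 0.001, 0.03, 0, 0, 0.001, 0.06, 0, 0, 0.001, 0.08, 0, 0, 0.001, 0.095, 0, 0, 0.001, 0.105, 0, 0, 0.001, 0.115, 0]
}}

```text
time: 2.15
tool_pos: [0.5266, -0.1316, 0.0532]
tcp_rot: [3.133, -0.236, 0.001]
wrist_force: [-0.9, 0.3, -0.1]
width: 0.001
grip_force: 0.0
```

Emit:
{"op": "play_rows", "data": {
  "steps": [0, 0, 0.006, 0, 0, 0, 0.012, 0, 0, 0, 0.018, 0, 0, 0, 0.023, 0, 0, 0, 0.025, 0, 0.003, 0, 0.025, 0, 0.005, 0, 0.025, 0, 0.006, 0, 0.025, 0]
}}

```text
time: 3.15
tool_pos: [0.5363, -0.1333, 0.0358]
tcp_rot: [3.131, -0.235, 0.011]
wrist_force: [-13.5, 3.6, 43.3]
width: 0.002
grip_force: 27.4
```

```bash
python3 - <<'E'
from h import *
s=bot.read_state();print((wc(s['tool_pos'])*1000).round(1),s['wrist_force'])
E
```

```text
[-70.6  48.   35.8] [-13.54255265   3.60741674  43.32864707]
```

Emit:
{"op": "play_rows", "data": {
  "steps": [-0.001, 0, -0.01, 0, -0.008, 0, -0.02, 0, -0.02, 0, -0.03, 0, -0.035, 0, -0.045, 0]
}}

```text
time: 3.65
tool_pos: [0.4953, -0.1265, 0.0726]
tcp_rot: [-3.132, 0.236, 0.005]
wrist_force: [0.3, -0.4, -0.2]
width: -0.002
grip_force: 0.0
```

```bash
python3 - <<'E'
from h import *
s=bot.read_state();print((wc(s['tool_pos'])*1000).round(1),s['wrist_force'])
a=cam('wrist');b=cam('side')
W=cv2.resize(a['pixels'][60:360,180:500],None,fx=1.5,fy=1.5);S=cv2.resize(b['pixels'][150:250,260:360],None,fx=3.2,fy=4.5,interpolation=cv2.INTER_CUBIC)
cv2.imwrite('pics/v1.png',np.hstack([W,S[:450]]))
print(W.shape,S.shape)
E
```

```text
[-112.1   48.5   72.6] [ 0.31715212 -0.4374013  -0.16802623]
(450, 480, 3) (450, 320, 3)
```

View pics/v1.png

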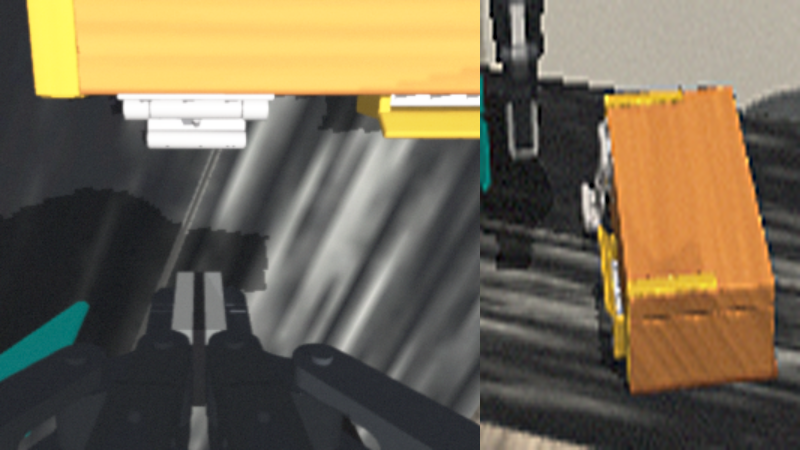

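The hasp is nearly closed: lip at left crop (197,135). I'll press it home from in front, low down.

Emit:
{"op": "play_rows", "data": {
  "steps": [0, 0.0, 0.022, 0, 0, 0.0, 0.042, 0, 0.015, 0, 0.042, 0, 0.025, 0, 0.042, 0, 0.03, 0, 0.042, 0, 0.033, 0, 0.042, 0, 0.035, 0, 0.042, 0, 0.036, 0, 0.042, 0, 0.036, 0, 0.042, 0, 0.036, 0, 0.042, 0]
}}

```text
time: 5.0
tool_pos: [0.5326, -0.1324, 0.0313]
tcp_rot: [-3.133, 0.236, 0.001]
wrist_force: [-3.0, -0.3, 3.2]
width: -0.006
grip_force: 1.9
```

```bash
python3 - <<'E'
from h import *
s=bot.read_state();print((wc(s['tool_pos'])*1000).round(1),s['wrist_force'])
E
```

```text
[-74.3  48.4  31.3] [-3.0165245  -0.25390728  3.24454171]
```

Emit:
{"op": "play_rows", "data": {
  "steps": [0.002, 0, 0, 0, 0.004, 0, 0, 0, 0.004, 0, 0, 0]
}}

```text
time: 5.38
tool_pos: [0.5333, -0.1324, 0.031]
tcp_rot: [-3.132, 0.235, 0.013]
wrist_force: [-11.9, 1.6, 12.0]
width: 0.0
grip_force: 8.4
```

```bash
python3 - <<'E'
from h import *
s=bot.read_state();print((wc(s['tool_pos'])*1000).round(1),s['wrist_force'])
E
```

```text
[-73.6  48.4  31. ] [-11.90550944   1.58298731  11.95048104]
```

Emit:
{"op": "play_rows", "data": {
  "steps": [-0.01, 0, 0, 0, -0.035, 0, -0.01, 0, -0.05, 0, -0.05, 0, -0.05, 0, -0.11, 0, -0.05, 0.01, -0.13, -0.1],
  "jaw": 255
}}

```text
time: 6.0
tool_pos: [0.4889, -0.136, 0.1658]
tcp_rot: [3.138, -0.074, 0.014]
wrist_force: [0.6, -0.1, -0.0]
width: 0.003
grip_force: 0.0
```

```bash
python3 - <<'E'
from h import *
delta([.464,-.4255,.165],.819)
E
```

```text
t 6.0 tcp [ 0.4889 -0.136   0.1658] yaw -0.047 F [ 0.6 -0.1 -0. ] w 0.003
shift [-0.0113  0.2904  0.0013] turn -0.866 zax [ 0.009 -0.002 -1.   ]
```

Emit:
{"op": "play_rows", "data": {
  "steps": [-0.002, 0.04, 0, -0.12, -0.004, 0.09, 0, -0.28, -0.006, 0.14, 0, -0.44, -0.008, 0.19, 0, -0.6, -0.01, 0.24, 0, -0.75, -0.011, 0.28, 0, -0.866, -0.011, 0.29, 0, -0.866, -0.011, 0.29, 0, -0.866],
  "jaw": 60
}}

```text
time: 7.0
tool_pos: [0.4605, -0.4247, 0.161]
tcp_rot: [-2.885, -1.243, -0.001]
wrist_force: [0.8, -0.1, -0.7]
width: 0.764
grip_force: 0.0
```

```bash
python3 - <<'E'
from h import *
delta([.464,-.4255,.165],.819)
c=cam('wrist');a=cam('top')
import pickle;pickle.dump((c,a),open('w2.pkl','wb'))
W=c['pixels'];S=cv2.resize(a['pixels'][190:235,240:340],None,fx=6.4,fy=4.4,interpolation=cv2.INTER_CUBIC)
cv2.imwrite('pics/w2.png',np.vstack([W,S]))
E
```

```text
t 7.0 tcp [ 0.4605 -0.4247  0.161 ] yaw 0.814 F [ 0.8 -0.1 -0.7] w 0.764
shift [ 0.0018  0.0031 -0.004 ] turn -0.005 zax [ 0.  0. -1.]
```

View pics/w2.png

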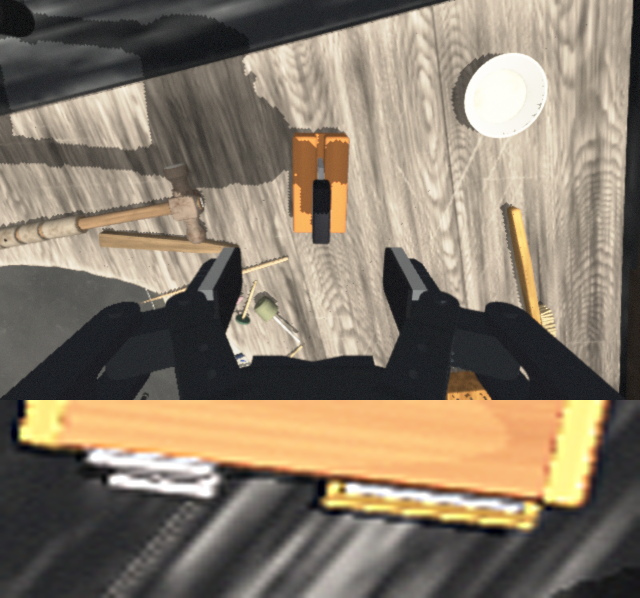

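Wrist view: holder grip upright at columns 313–330, rows 180–243, centred in the groove and lined up with the fingers (219 to 395). The lower strip shows the hasp flat against the front.

```bash
python3 - <<'E'
from h import *
import pickle
c,a=pickle.load(open('w2.pkl','rb'))
print((-c['R'].T@c['t']).round(3),c['R'][2].round(2))
for u in((321.5,181),(320.5,243),(313,207),(330,207),(312,240),(329,243)):
    for z in (.083,.057): print(u,z,onz(c,u,z).round(4))
s=bot.read_state();M=Ro.from_rotvec(s['tcp_rot']).as_matrix();t=s['tool_pos'];print('tcp px',proj(c,[t,t+M[:,2]*.017]).round(1).tolist(),'grip fit',proj(c,[[.464+d*.684,-.4255+d*.73,z] for d in(-.02,.02) for z in(.083,.057)]).round(0).tolist())
h=cv2.cvtColor(a['pixels'],cv2.COLOR_BGR2HSV);m=cv2.inRange(h,(5,90,60),(30,255,255));
delta([.464,-.4255,.165],.819)
E
```

```text
[ 0.51  -0.372  0.287] [-0.2  -0.21 -0.96]
(321.5, 181) 0.083 [ 0.48   -0.4126  0.083 ]
(321.5, 181) 0.057 [ 0.4761 -0.4178  0.057 ]
(320.5, 243) 0.083 [ 0.4501 -0.4437  0.083 ]
(320.5, 243) 0.057 [ 0.4424 -0.4529  0.057 ]
(313, 207) 0.083 [ 0.464  -0.4216  0.083 ]
(313, 207) 0.057 [ 0.4581 -0.428   0.057 ]
(330, 207) 0.083 [ 0.4721 -0.4292  0.083 ]
(330, 207) 0.057 [ 0.4672 -0.4366  0.057 ]
(312, 240) 0.083 [ 0.4475 -0.4382  0.083 ]
(312, 240) 0.057 [ 0.4394 -0.4466  0.057 ]
(329, 243) 0.083 [ 0.4543 -0.4477  0.083 ]
(329, 243) 0.057 [ 0.4471 -0.4573  0.057 ]
tcp px [[310.4, 272.6], [310.6, 254.5]] grip fit [[317.0, 239.0], [317.0, 225.0], [317.0, 181.0], [317.0, 173.0]]
t 7.1 tcp [ 0.4606 -0.4233  0.161 ] yaw 0.816 F [ 0.2  0.7 -1. ] w 0.764
shift [ 0.0007  0.004  -0.004 ] turn -0.003 zax [-0.     0.001 -1.   ]
```

Emit:
{"op": "play_rows", "data": {
  "steps": [0, 0.003, 0.02, 0, 0, 0.005, 0.045, 0, 0, 0.005, 0.065, 0, 0, 0.005, 0.075, 0, 0, 0.005, 0.08, 0, 0, 0.005, 0.08, 0]
}}

```text
time: 7.85
tool_pos: [0.4643, -0.428, 0.0813]
tcp_rot: [2.884, 1.246, 0.0]
wrist_force: [0.5, -0.9, -0.1]
width: 0.767
grip_force: 0.0
```

```bash
python3 - <<'E'
from h import *
delta([.4645,-.427,.073],.819)
E
```

```text
t 7.85 tcp [ 0.4643 -0.428   0.0813] yaw 0.816 F [ 0.5 -0.9 -0.1] w 0.767
shift [ 0.0009 -0.0005  0.0083] turn -0.003 zax [ 0. -0. -1.]
```

Emit:
{"op": "play_rows", "data": {
  "steps": [0.001, 0, 0.005, 0, 0.001, 0, 0.008, 0, 0.001, 0, 0.008, 0, 0.001, 0, 0.008, 0, 0.001, 0, 0.008, 0, 0.001, 0, 0.008, 0, 0.001, 0, 0.008, 0, 0.001, 0, 0.008, 0],
  "jaw": 255,
  "grip_force": 60
}}

```text
time: 8.85
tool_pos: [0.4648, -0.4272, 0.0733]
tcp_rot: [2.884, 1.246, 0.0]
wrist_force: [0.0, -0.6, -0.7]
width: 0.135
grip_force: 59.4
```

```bash
python3 - <<'E'
from h import *
delta([.4645,-.427,.073],.819)
E
```

```text
t 8.85 tcp [ 0.4648 -0.4272  0.0733] yaw 0.816 F [ 0.  -0.6 -0.7] w 0.135
shift [-0.0001 -0.0004  0.0003] turn -0.003 zax [ 0. -0. -1.]
```

Emit:
{"op": "play_rows", "data": {
  "steps": [0, 0, -0.01, 0, 0, 0, -0.03, 0, 0, 0, -0.06, 0, 0, 0, -0.09, 0, 0, 0, -0.09, 0]
}}

```text
time: 9.48
tool_pos: [0.4665, -0.4289, 0.1683]
tcp_rot: [2.878, 1.244, 0.004]
wrist_force: [1.1, 0.1, -1.3]
width: 0.125
grip_force: 59.7
```

```bash
python3 - <<'E'
from h import *
X=cw(-.0533,-.0455,.16);print(X)
delta(X,np.pi/2-.1515)
E
```

```text
[ 0.5392436  -0.22833474  0.16      ]
t 9.475 tcp [ 0.4665 -0.4289  0.1683] yaw 0.816 F [ 1.1  0.1 -1.3] w 0.125
shift [ 0.1959 -0.0845  0.0077] turn -0.603 zax [ 0.005 -0.005 -1.   ]
```

Emit:
{"op": "play_rows", "data": {
  "steps": [0.035, -0.015, 0, -0.1, 0.07, -0.03, 0, -0.22, 0.11, -0.047, 0, -0.34, 0.15, -0.064, 0, -0.46, 0.185, -0.079, 0, -0.57, 0.196, -0.0845, 0, -0.603, 0.196, -0.0845, 0, -0.603]
}}

```text
time: 10.35
tool_pos: [0.5372, -0.226, 0.1628]
tcp_rot: [-2.382, -2.047, 0.001]
wrist_force: [0.4, -0.6, -0.3]
width: 0.129
grip_force: 59.5
```

```bash
python3 - <<'E'
from h import *
delta(cw(-.0533,-.0455,.16),np.pi/2-.1515)
a=cam('top');b=cam('side');c=cam('wrist')
import pickle;pickle.dump((a,b,c),open('d.pkl','wb'))
A=cv2.resize(a['pixels'][160:235,250:350],None,fx=4,fy=4,interpolation=cv2.INTER_CUBIC)
B=cv2.resize(b['pixels'][120:220,260:360],None,fx=3,fy=3,interpolation=cv2.INTER_CUBIC)
W=cv2.resize(c['pixels'][100:360,150:500],None,fx=1.142,fy=1.142)[:297]
cv2.imwrite('pics/d.png',np.vstack([np.hstack([A,B]),np.hstack([W,np.zeros((297,700-W.shape[1],3),np.uint8)])]))
E
```

```text
t 10.35 tcp [ 0.5372 -0.226   0.1628] yaw 1.42 F [ 0.4 -0.6 -0.3] w 0.129
shift [-0.002   0.0024  0.0028] turn 0.0 zax [-0.001  0.    -1.   ]
```

View pics/d.png

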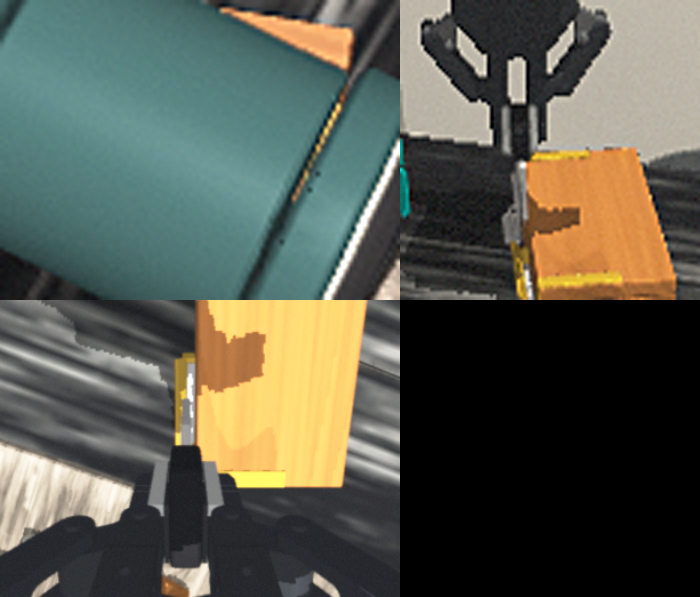

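```bash
python3 - <<'E'
from h import *
import pickle
a,b,c=pickle.load(open('d.pkl','rb'))
t=np.array([.5372,-.226,.1628]);y=1.42;ex=np.array([np.cos(y),np.sin(y),0]);ey=np.array([np.sin(y),-np.cos(y),0]);ez=np.array([0,0,1.])
H=[t+ex*x+ey*v+ez*z for x,v,z in((.02,-.006,.01),(.02,.006,.01),(.02,-.006,-.016),(.02,.006,-.016),(-.02,-.006,.01),(-.02,.006,.01),(.028,0,-.016),(.028,-.002,-.057),(.028,.002,-.057),(.024,0,-.062))]
L=[cw(x,v,z) for x,v,z in((-.064,-.0095,.043),(-.064,-.0815,.043),(-.05,-.0135,.036),(-.0565,-.0135,.036),(-.05,-.093,.058),(-.05,.095,.058))]
def ov(c,x0,y0,w,h,f):
    im=cv2.resize(c['pixels'][y0:y0+h,x0:x0+w],None,fx=f,fy=f,interpolation=cv2.INTER_CUBIC)
    for S,col in((H,(0,0,255)),(L,(255,0,255))):
        for p in proj(c,S): cv2.circle(im,tuple(int(round(v)) for v in ((p-[x0,y0]+.5)*f)),2,col,-1)
    return im
A=ov(c,270,110,90,120,5);B=ov(b,280,150,68,120,5)[:600]
cv2.imwrite('pics/e.png',np.hstack([A,B]));print(proj(c,H).round(0).tolist())
E
```

```text
[[298.0, 239.0], [329.0, 239.0], [300.0, 216.0], [326.0, 216.0], [299.0, 327.0], [328.0, 327.0], [313.0, 199.0], [310.0, 178.0], [317.0, 178.0], [313.0, 182.0]]
```

View pics/e.png

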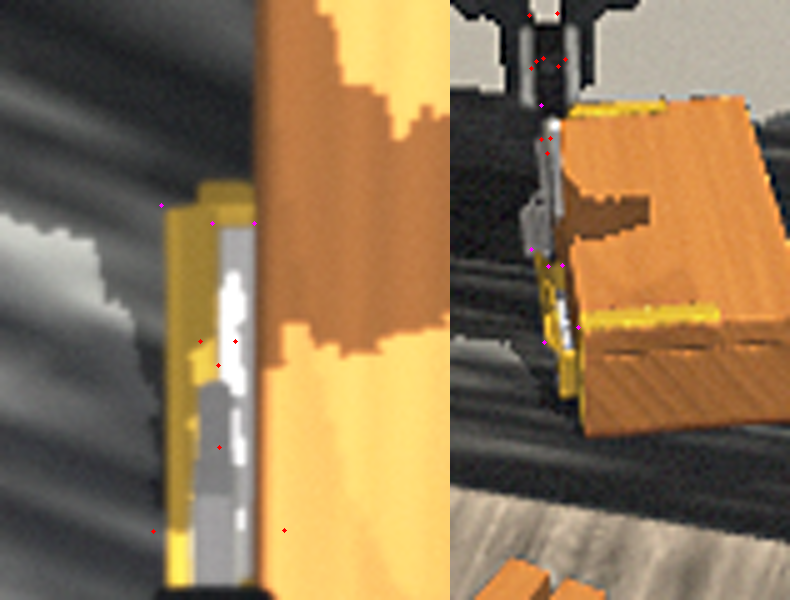

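The wrist overlay shows the plate's end at crop (214,382), about 4 mm back along tool x from the prediction (218,353). Across its thickness it is centred within 0.5 mm, and the channel matches its prediction. I'll shift the TCP to allow for this.

```bash
python3 - <<'E'
from h import *
delta(cw(-.054,-.0415,.128),np.pi/2-.1515)
E
```

```text
t 10.5 tcp [ 0.5372 -0.2276  0.1631] yaw 1.417 F [ 0.2  0.1 -0.5] w 0.129
shift [0.0036 0.0015 0.0351] turn -0.002 zax [-0. -0. -1.]
```

Emit:
{"op": "play_rows", "data": {
  "steps": [0.002, 0.001, 0.005, 0, 0.0035, 0.0015, 0.015, 0, 0.0035, 0.0015, 0.025, 0, 0.0035, 0.0015, 0.035, 0, 0.0035, 0.0015, 0.035, 0, 0.0035, 0.0015, 0.035, 0]
}}

```text
time: 11.25
tool_pos: [0.5397, -0.2234, 0.1283]
tcp_rot: [2.384, 2.046, -0.0]
wrist_force: [-0.4, 0.3, -1.4]
width: 0.125
grip_force: 59.5
```

```bash
python3 - <<'E'
from h import *
delta(cw(-.0535,-.0415,.105),np.pi/2-.1515)
s=bot.read_state();print((wc(s['tool_pos'])*1000).round(1))
E
```

```text
t 11.25 tcp [ 0.5397 -0.2234  0.1283] yaw 1.419 F [-0.4  0.3 -1.4] w 0.125
shift [-0.001   0.0001  0.0233] turn -0.0 zax [ 0. -0. -1.]
[-53.6 -40.5 128.3]
```

Emit:
{"op": "play_rows", "data": {
  "steps": [-0.001, 0, 0.005, 0, -0.001, 0, 0.01, 0, -0.001, 0, 0.015, 0, -0.001, 0, 0.02, 0, -0.001, 0, 0.024, 0, -0.001, 0, 0.028, 0, -0.001, 0, 0.031, 0]
}}

```text
time: 12.12
tool_pos: [0.5398, -0.2244, 0.0973]
tcp_rot: [2.383, 2.046, 0.001]
wrist_force: [-0.1, 0.3, -1.0]
width: 0.125
grip_force: 59.6
```

```bash
python3 - <<'E'
from h import *
delta(cw(-.0535,-.0415,.081),np.pi/2-.1515)
s=bot.read_state();print((wc(s['tool_pos'])*1000).round(1),s['torque'].round(2))
E
```

```text
t 12.125 tcp [ 0.5398 -0.2244  0.0973] yaw 1.419 F [-0.1  0.3 -1. ] w 0.125
shift [ 0.     -0.0002  0.0163] turn -0.0 zax [ 0.001 -0.    -1.   ]
[-53.3 -41.5  97.3] [-0.03 -0.02  0.03]
```

Emit:
{"op": "play_rows", "data": {
  "steps": [0, 0, 0.002, 0, 0, 0, 0.004, 0, 0, 0, 0.006, 0, 0, 0, 0.008, 0, 0, 0, 0.01, 0, 0, 0, 0.012, 0, 0, 0, 0.012, 0]
}}

```text
time: 13.0
tool_pos: [0.5398, -0.2244, 0.0855]
tcp_rot: [2.383, 2.046, 0.0]
wrist_force: [1.3, -0.8, 0.7]
width: 0.131
grip_force: 59.9
```

```bash
python3 - <<'E'
from h import *
delta(cw(-.0535,-.0415,.081),np.pi/2-.1515)
s=bot.read_state();print((wc(s['tool_pos'])*1000).round(1),s['torque'].round(2))
E
```

```text
t 13.0 tcp [ 0.5398 -0.2244  0.0855] yaw 1.419 F [ 1.3 -0.8  0.7] w 0.131
shift [ 0.     -0.0002  0.0045] turn -0.0 zax [ 0.001 -0.    -1.   ]
[-53.3 -41.5  85.5] [-0.1  -0.29 -0.02]
```

Emit:
{"op": "play_rows", "data": {
  "steps": [0, 0, 0.001, 0, 0, 0, 0.002, 0, 0, 0, 0.003, 0, 0, 0, 0.004, 0, 0, 0, 0.005, 0, 0, 0, 0.005, 0]
}}

```text
time: 13.75
tool_pos: [0.5399, -0.2245, 0.0812]
tcp_rot: [2.383, 2.046, 0.001]
wrist_force: [-0.5, 1.4, 8.3]
width: 0.13
grip_force: 60.7
```

```bash
python3 - <<'E'
from h import *
delta(cw(-.0535,-.0415,.081),np.pi/2-.1515)
s=bot.read_state();print((wc(s['tool_pos'])*1000).round(1),s['torque'].round(2))
E
```

```text
t 13.75 tcp [ 0.5399 -0.2245  0.0812] yaw 1.419 F [-0.5  1.4  8.3] w 0.13
shift [ 0.0001 -0.0002  0.0002] turn -0.001 zax [ 0.001 -0.    -1.   ]
[-53.3 -41.6  81.2] [ 0.17  0.08 -0.02]
```

Emit:
{"op": "play_rows", "data": {
  "steps": [0, 0, 0.001, 0, 0, 0, 0.002, 0, 0, 0, 0.003, 0, 0, 0, 0.003, 0, 0, 0, 0.003, 0]
}}

```text
time: 14.38
tool_pos: [0.5402, -0.2246, 0.0809]
tcp_rot: [2.383, 2.046, 0.001]
wrist_force: [-5.6, 3.1, 22.5]
width: 0.127
grip_force: 63.2
```

```bash
python3 - <<'E'
from h import *
delta(cw(-.0535,-.0415,.081),np.pi/2-.1515)
s=bot.read_state();print((wc(s['tool_pos'])*1000).round(1),s['torque'].round(2))
b=cam('side');c=cam('wrist');a=cam('top')
B=cv2.resize(b['pixels'][130:250,260:360],None,fx=4,fy=4,interpolation=cv2.INTER_CUBIC)
W=cv2.resize(c['pixels'][110:350,230:430],None,fx=2,fy=2,interpolation=cv2.INTER_CUBIC)
cv2.imwrite('pics/f.png',np.hstack([B,W]))
E
```

```text
t 14.375 tcp [ 0.5402 -0.2246  0.0809] yaw 1.419 F [-5.6  3.1 22.5] w 0.127
shift [ 0.0001 -0.0005 -0.0001] turn -0.0 zax [ 0.001 -0.    -1.   ]
[-53.  -41.6  80.9] [ 0.63  1.26 -0.01]
```

View pics/f.png

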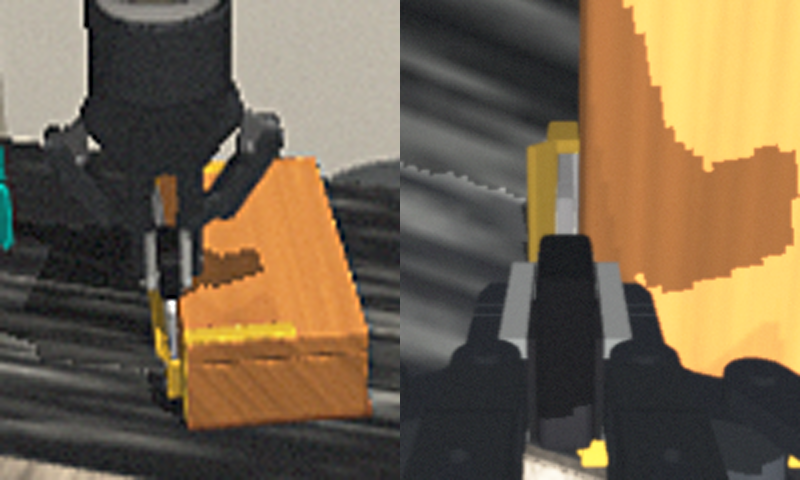

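The side view shows the holder upright behind the lip at (170,330). The wrist view shows its plate in the channel at (567,200), clear of the cheek. The force rose steeply at TCP z 80.9 mm, which puts the holder centre at 55 mm, so it is on the stop. I'm handing in.

```bash
python3 -c "
from h import *
print(bot.finish_job())"
```

```text
the job is handed in; nothing more can be done
None
```

I closed the hasp and pushed the label holder down onto the bar's stop behind the brass lip, centre about 55 mm high and still gripped and pressed with about 22 N; the job is handed in, and no verdict came back.

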